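# Feed one culture dish into a docked carrier tray

## Task

Push the dark steel carrier tray along the rollers, open end first, until it drops fully home in the bay at the foot of the dish feeder. Then slide the feeder's knob to its end stop, so that one glass dish is pushed flat into the tray, and let go there so that the spring snaps the pusher home by itself and the next dish drops down: one stroke, one dish, and keep the dishes level. Leave the jars, the pen and the needle where they are.

Things in the scene. Friction and masses are not known exactly. Their poses are not given: they have to be found in the camera images.
- feeder: Fixed station, placed anew each time (yaw up to 0.25 rad), all in one line along its y axis; z up, origin on the bench at mid-length. From +y to -y: pusher with knob, dish magazine (axis y = +100 mm), dock face (y = +58 mm; bed above it 40 mm over the bench), bay, roller lane to y = -267 mm. Base 124 mm wide (x).
- bay (a point): Centre of the docking bay's floor, 31 mm above the bench, 4 mm below the roller tops; axes as the feeder's; feeder y = +8 mm. When the tray is home its origin lies here (within 2 mm): open end against the dock face, underside flat on the bay floor, rear dropped off the last roller, which keeps it in.
- lane (a point): Middle of the roller lane, level with the roller tops (35 mm above the bench); axes as the feeder's. Nine free-turning grey rollers, 18 mm in diameter, 25 mm apart, from y = +100 to -100 mm here. Side rails, inner faces 94 mm apart, 6 mm thick, tops 46 mm above the bench, flank lane and bay; the -y end is open.
- tray: Loose dark steel tray, about 0.3 kg, on the rollers 80 to 195 mm short of home. Origin under its centre, +y towards its open end (faces the feeder). 86 mm wide, 100 mm long, floor 4 mm, walls 26 mm high (over all). Black upright grip block on the rear wall: 40 mm wide, y = -50 to -38 mm, top 44 mm above the underside. Rolls freely.
- pusher (a joint): Travel of the spring-return pusher in m: 0 home, 0.082 end stop, growing as it moves along the feeder's -y. The spring pulls it home with 3.5 N at the start, 9.5 N at the end stop; let go, it runs home in a quarter of a second. Only the last 7 mm push the dish clear of the bed's edge.
- knob (a point): Centre of the upright black knob on the pusher's rear: a cylinder 26 mm in diameter, 36 mm high, 76 to 112 mm above the bench, on a 12 mm stem. It moves with the pusher along the feeder's y, from y = +265 mm (home) to +183 mm. Free all round and above.
- magazine (a point): Point on the feeder bed (40 mm above the bench) on the axis of the dish magazine, axes as the feeder's. Four upright steel rods, 58 mm square overall, tops 129 mm above the bench, on a collar 88 x 88 mm, 59 to 67 mm above the bench. A dish leaves below the collar towards -y.
- dish1: The lowest dish in the magazine, standing on the feeder bed: lidded glass dish, 60 mm in diameter, 15 mm high, about 45 g, a paper disc inside. Origin at the centre of its underside. It is the one the next stroke of the pusher feeds.
- dish2: Like dish1, second from below; it drops onto the bed when the pusher runs home.
- dish3: Like dish1, third from below.
- dish4: Like dish1, the topmost.
- jar_a: Bystander: closed glass culture jar, 68 mm in diameter, 95 mm high, upright on the bench beyond the feeder. Origin at the centre of its underside.
- jar_b: Bystander: a jar like jar_a, upright on the bench beyond the roller lane.
- pen: Bystander: marker pen, 120 mm long, 14 mm thick, lying on the bench on the robot's side of the lane. Origin under its middle, x along it.
- needle: Bystander: dissecting needle with a black handle, 165 mm long, 9 mm thick, lying on the bench on the robot's side of the feeder. Origin 75 mm from the handle's end, x along it.

How it is judged:
On the way, in this order (a step that is already met when the one before it is completed fails the run):
1. the tray is fully home in the bay, flat on its floor (y of tray in the frame of bay between -0.005 and 0.005 m and z of tray in the frame of bay below 0.002 m and angle between tray's own z axis and vertical below 0.04 rad), for 0.2 s.
2. with the tray home, the pusher is slid to its end stop (within 3 mm) (all of step 1 and value of joint pusher above 0.079 m), for 0.04 s.
3. the knob is let go and the spring snaps the pusher back by itself (faster than 0.2 m/s, untouched) (velocity of joint pusher below -0.2 m/s and contact force between each of the fingers, the arm and pusher below 0.3 N).
At the end, for the whole second after the job is handed in: Tray home in the bay (within 5 mm along it, flat, at most 2 mm off its floor); dish1 flat on the tray's floor, wholly inside; pusher home within 3 mm; dish2 down on the bed, dish2 to dish4 level within 8 mm of the magazine's axis; all at rest (all of step 1 and z of dish1 in the frame of tray between 0.002 and 0.006 m and angle between each of dish1, dish2, dish3, dish4's own z axis and vertical below 0.05 rad and x of dish1 in the frame of tray between -0.014 and 0.014 m and y of dish1 in the frame of tray between -0.021 and 0.021 m and value of joint pusher below 0.003 m and horizontal distance between each of dish2, dish3, dish4 and magazine below 0.008 m and z of dish2 in the frame of magazine between -0.003 and 0.003 m and linear speed of each of tray, dish1, dish2, dish3, dish4 below 0.02 m/s); the robot touches nothing.
It fails at once if a dish is tipped by more than 0.5 rad (angle between any of dish1, dish2, dish3, dish4's own z axis and vertical above 0.5 rad).
It fails at once if a second dish leaves the magazine (horizontal distance between any of dish2, dish3, dish4 and magazine above 0.03 m).
It fails at once if a jar, the pen or the needle is shifted by more than 25 mm (distance of any of jar_a, jar_b, pen, needle from where it was at the start of the episode above 0.025 m).
It fails at once if a jar is tipped (angle between any of jar_a, jar_b's own z axis and vertical above 0.3 rad).
It also fails if it takes over 54 s, if anything falls off the work surface, if the arm or the gripper's body presses on something with over 40 N, if the wrist force passes 120 N, or if a joint passes its speed limit or range.

## Robot

A 6-joint arm with a two-finger parallel gripper is mounted at the origin on the work surface. World frame = base frame: x ahead of the robot, y to its left, z up, the work surface at z = 0. Lengths are in m, angles in rad, forces in N, time in s.
With the tool pointing down it reaches from about 0.3 to 0.875 m from the base axis. Payload 6.4 kg.
Tool frame: the origin (TCP) lies between the finger pads; the fingertips stand 19 mm ahead of it and the grasp point (between the pads) is the TCP; z points along the fingers, y is the direction in which the jaws open and shut (so a half turn about z gives the same grasp; the last joint's range is limited). The gripper opens to 85 mm and grips with 20 to 120 N. Pads are 22 mm wide; open, the fingers measure 114 mm over their backs; the gripper's body (76 mm by 85 mm) begins 54 mm behind the grasp point. The pads swing forward as they close: fully open they stand 13 mm farther back than shut.
Start: joints at [-1.457, 0.181, 1.607, -0, 1.354, -0.206], TCP at [0.181, -0.546, 0.25] pointing down, gripper open.
Joint ranges: [-2.99, 2.99], [-0.89, 2.07], [0.3, 2.58], [-1.14, 4.28], [0, 2.63], [-3.12, 3.12]. Speed limits (rad/s): [2.57, 2.57, 3.01, 3.14, 3.14, 3.14].

## Interface

Orientations are given as a unit quaternion [w, x, y, z].
In Python, from bench import * gives the robot as it stands.
- The arm moves only by the tool apply_moves, never from a script. Its argument "moves" is a list that holds one entry, the list of rows, each a list of 7 numbers: the shift along the tool's x, y, z in cm, then the turn, a rotation vector about the tool's x, y, z in rad, then the opening, from 0 (shut) to 1 (fully open). A call has 1 to 8 rows; each row is the pose to reach, as a shift and turn from the pose commanded when the call began, along the tool's axes at that moment; what a row does not reach only later rows make up. A row lasts 1/10 s, in which the tool goes at most 50 mm and 8.59 degrees, less where a joint would pass 70% of its speed; a pose out of reach is approached as far as the arm can. A call with a gripper value outside its range is refused whole. The fingers move at their own pace and stop on an object; the grip force is fixed at half the most. Time passes only in rows, so rows that repeat a pose let the fingers close. It gives the time, the measured TCP pose, the force and the opening at its end, in the units of the state.
- get_obs(): the state, without advancing time (a new reading comes with each control period).
- camera(name): name is "scene" or "top" or "wrist"; returns the picture (480x640x3 uint8, red, green, blue); there is no depth.
- get_calibration(name): a dict with "vertical_fov" (degrees; the focal length in pixels is half the picture's height over the tangent of half this angle, whatever the lens; pixels are square), "cx", "cy" (the principal point, pixels), "R" (3x3) and "t" (3): a world point X has camera coordinates R X + t. Camera axes: x right, y down, z forward; pixel columns grow to the right and rows downward; lengths in m; the calibration is good to about 2 mm. The wrist camera is an equidistant fisheye: a pixel r from the principal point sees the ray r / f radians off the axis. A picture is of the moment at which its call begins: read the wrist's pose just before it. get_calibration takes no time and is no camera call; for the wrist camera it gives the pose at the moment of the call.
- hand_in(): hands the job in, once; it reports no verdict.
The state is a dict: "time_s": time; "q": joint angles; "dq": joint speeds; "joint_efforts": joint torques, N m; "eef_pos": TCP position; "eef_rot": TCP orientation; "wrist_force": force on the tool from outside, world axes, zero at the start; "torque": the same for the moment, N m; "opening": opening from 0.0 (shut) to 1.0 (fully open).
Only numpy, scipy, OpenCV 4.12 (cv2) and the standard library are available. Lean on these libraries where they do the work, as an engineer would, in place of code of your own. Each camera call takes 0.05 s, during which the arm holds its last target. There are 200 camera calls.

## Working session

There is one attempt and no reset: what is moved stays moved. The work goes in short steps, Python scripts to look and compute and a tool call to move; the robot and the scene stay as the last step left them, time stands still between calls to the robot, and variables do not carry over. Pictures are saved under pics/ and viewed, about 8 in all and at most 12, crops included, and the job is handed in when it is done.

Besides the shell and the picture viewer there is one more tool, called after "Request:" in YAML: its name, and indented under it one key for each argument. apply_moves: Moves the arm, as the interface text tells. Its arguments: {"type":"object","properties":{"moves":{"type":"array","items":{"type":"array","items":{"type":"array","items":{"type":"number"}}}}},"required":["moves"]}

```bash
mkdir -p pics; ls
python3 - <<'E'
from bench import *
import cv2
o=get_obs();print(o['time_s'],o['eef_pos'],o['eef_rot'],o['opening'])
for n in("scene","top"):
    cv2.imwrite(f"pics/{n}0.png",camera(n)[:,:,::-1]);c=get_calibration(n);print(n,c)
E
```

```text
pics
0.0 [ 0.18074121 -0.54529699  0.24939162] [-8.83337522e-04  9.87243568e-01  1.59214806e-01  4.81988243e-05] 1.003220085872062
scene {'vertical_fov': 48.87773946605436, 'cx': 312.87473288743246, 'cy': 238.7499468063649, 'R': array([[ 0.77685335,  0.62967713,  0.00236393],
       [ 0.46356685, -0.56936886, -0.67891448],
       [-0.42615098,  0.52851283, -0.73421355]]), 't': array([-0.45869037, -0.19308854,  1.18660828])}
top {'vertical_fov': 51.554168475607995, 'cx': 315.2643817313568, 'cy': 242.96932392424952, 'R': array([[-0.06964594, -0.99756345, -0.00407409],
       [-0.97585515,  0.06897673, -0.20724124],
       [ 0.2070173 , -0.01045779, -0.97828139]]), 't': array([0.06755984, 0.56848098, 0.79923813])}
```

View pics/scene0.png

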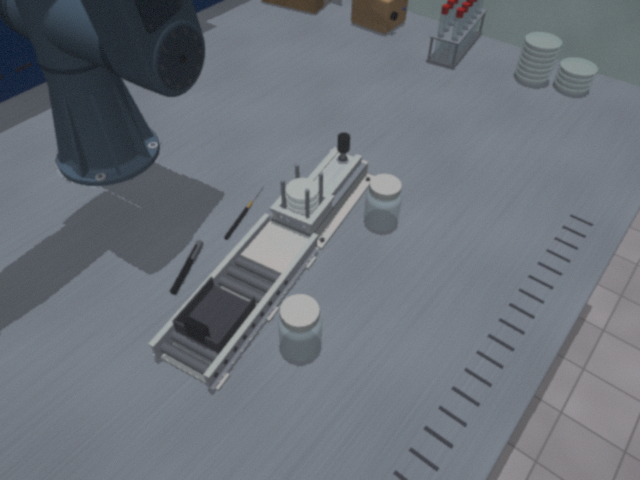

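View pics/top0.png

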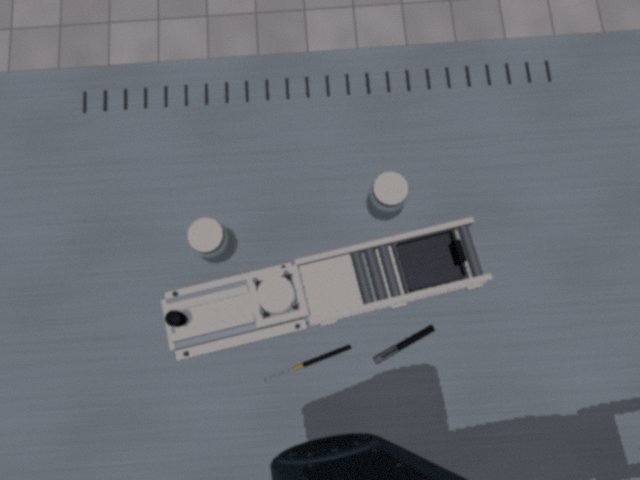

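The scene view shows the lane running away from the robot's right, with the tray near its open end. In the top view the knob is at about (176,318), the dish at (277,294), the tray at (430,260), its grip block at (457,252), and the rail ends at (473,220) and (491,278).

```bash
cat > h.py <<'E'
import numpy as np, cv2
from bench import *
def ray(c,uv,wrist=False):
    f=240/np.tan(np.radians(c['vertical_fov'])/2)
    d=np.array([uv[0]-c['cx'],uv[1]-c['cy']])/f
    if wrist:
        r=np.hypot(*d); v=np.r_[d/r*np.sin(r),np.cos(r)]
    else: v=np.r_[d,1]
    return -c['R'].T@c['t'], c['R'].T@v
def onz(c,uv,z,wrist=False):
    o,d=ray(c,uv,wrist); return o+d*(z-o[2])/d[2]
def proj(c,X):
    f=240/np.tan(np.radians(c['vertical_fov'])/2)
    p=c['R']@X+c['t']; return f*p[:2]/p[2]+[c['cx'],c['cy']]
E
python3 - <<'E'
from h import *
im=cv2.imread('pics/top0.png');c=get_calibration('top');np.set_printoptions(precision=4,suppress=True)
P=lambda u,v,z:onz(c,(u,v),z)
a,b,d,e=P(296,263,.046),P(473,220,.046),P(310,322,.046),P(491,278,.046)
print('rails',a,b,d,e,'widths',np.linalg.norm(b-e),np.linalg.norm(a-d))
for p,q in((a,b),(d,e)):
    print('yaw of +y dir',np.arctan2(*(-(p-q)[:2]*[1,-1])),np.linalg.norm(p-q))
g=im.max(2)
for nm,(x0,y0,x1,y1),z in(('knob',(150,295,200,340),.108),('grip',(440,232,475,272),.079),('dish',(255,272,300,315),.1)):
    m=((g[y0:y1,x0:x1]<(28 if nm!='dish' else 400))).astype(np.uint8)
    n,l,s,ce=cv2.connectedComponentsWithStats(m)
    i=1+np.argmax(s[1:,4]);print(nm,s[i],ce[i]+[x0,y0],P(*(ce[i]+[x0,y0]),z))
print('dish4',P(277,294,.100))
crop=im[200:370,150:500]; cv2.imwrite('pics/t0c.png',cv2.resize(crop,None,fx=2.28,fy=2.28,interpolation=cv2.INTER_CUBIC))
E
```

```text
rails [0.5415 0.0634 0.046 ] [ 0.5965 -0.2542  0.046 ] [0.4384 0.0459 0.046 ] [ 0.4916 -0.2712  0.046 ] widths 0.10630279823243097 0.10457174424386402
yaw of +y dir 0.1714889636014593 0.32231725359141833
yaw of +y dir 0.16612277447710594 0.32154463989149235
knob [ 17  17  19  13 150] [176.26   318.2667] [0.4558 0.2556 0.108 ]
grip [  9   0  16  40 281] [456.2811 252.3737] [ 0.5349 -0.2074  0.079 ]
dish [   0    0   45   43 1935] [277. 293.] [0.4854 0.0952 0.1   ]
dish4 [0.4838 0.0953 0.1   ]
```

View pics/t0c.png

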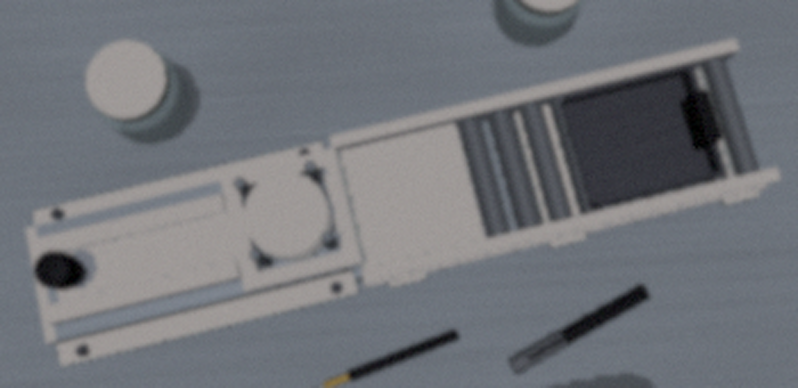

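```bash
cat >> h.py <<'E'
from scipy.spatial.transform import Rotation as Ro
YAW=0.169; ORG=np.array([.499,-.001]); FX=np.array([np.cos(YAW),np.sin(YAW)]); FY=np.array([-np.sin(YAW),np.cos(YAW)])
def F(x,y,z): return np.r_[ORG+x*FX+y*FY,z]
def inF(p): d=np.asarray(p)[:2]-ORG; return np.r_[d@FX,d@FY,p[2]]
def rel(x,y,z):
    "shift (cm) and turn, tool axes, to feeder-frame pose with tool y along feeder +x, pointing down"
    o=get_obs(); q=o['eef_rot']; R=Ro.from_quat(np.r_[q[1:],q[0]])
    T=Ro.from_matrix(np.c_[np.r_[-FY,0],np.r_[FX,0],[0,0,-1]]) 
    if np.linalg.det(T.as_matrix())<0: raise 0
    return np.round(np.r_[R.inv().apply(F(x,y,z)-o['eef_pos'])*100,(R.inv()*T).as_rotvec()],3)
def st():
    o=get_obs(); print('t',round(o['time_s'],2),'F',np.round(inF(o['eef_pos']),4),'f',np.round(np.r_[o['wrist_force'][:2]@FX,o['wrist_force'][:2]@FY,o['wrist_force'][2]],1),'open',round(o['opening'],2))
E
python3 - <<'E'
from h import *
M=np.c_[np.r_[-FY,0],np.r_[FX,0],[0,0,-1]];print(np.linalg.det(M))
st();print(rel(0,-.25,.16))
E
```

```text
-0.9999999999999999
t 0.1 F [-0.4053 -0.4831  0.2495] f [-0.5  0.2  0.8] open 1.0Traceback (most recent call last):
  File "<stdin>", line 3, in <module>
  File "h.py", line 22, in rel
    T=Ro.from_matrix(np.c_[np.r_[-FY,0],np.r_[FX,0],[0,0,-1]])
  File "scipy/spatial/transform/_rotation.pyx", line 1143, in scipy.spatial.transform._rotation.Rotation.from_matrix
ValueError: Non-positive determinant (left-handed or null coordinate frame) in rotation matrix 0: [[ 0.16819668  0.98575346  0.        ]
 [-0.98575346  0.16819668  0.        ]
 [ 0.          0.         -1.        ]].
```

```bash
sed -i 's/np.r_\[-FY,0\],np.r_\[FX,0\]/np.r_[FY,0],np.r_[FX,0]/; /raise 0/d' h.py
python3 - <<'E'
from h import *
st();print(rel(0,-.25,.16),rel(0,-.25,.064))
E
```

```text
t 0.1 F [-0.4053 -0.4831  0.2495] f [-0.5  0.2  0.8] open 1.0
[ 4.3569e+01 -1.6945e+01  8.9860e+00 -1.0000e-03 -1.0000e-03 -1.4200e+00] [ 4.3567e+01 -1.6930e+01  1.8586e+01 -1.0000e-03 -1.0000e-03 -1.4200e+00]
```

Request:
apply_moves:
  moves:
    - [[43.6,-16.9,9,0,0,-1.42,0],[43.6,-16.9,9,0,0,-1.42,0],[43.6,-16.9,9,0,0,-1.42,0],[43.6,-16.9,9,0,0,-1.42,0],[43.6,-16.9,9,0,0,-1.42,0],[43.6,-16.9,9,0,0,-1.42,0],[43.6,-16.9,9,0,0,-1.42,0],[43.6,-16.9,9,0,0,-1.42,0]]

```text
time_s: 0.9
eef_pos: [0.485, -0.2942, 0.1741]
eef_rot: [-0.0, 0.723, 0.691, -0.0]
wrist_force: [0.6, -0.8, -0.3]
opening: 0.0
```

Run:
```python
from h import *
st();print(rel(0,-.25,.16))
```

```text
t 0.9 F [-0.0631 -0.2867  0.1741] f [ 0.5 -0.9 -0.3] open 0.0
[ 4.925  5.391  1.409 -0.    -0.    -0.214]
```

Request:
apply_moves:
  moves:
    - [[4.9,5.4,1.4,0,0,-0.21,0],[4.9,5.4,1.4,0,0,-0.21,0],[4.9,5.4,1.4,0,0,-0.21,0],[4.9,5.4,1.4,0,0,-0.21,0],[4.9,5.4,1.4,0,0,-0.21,0]]

```text
time_s: 1.4
eef_pos: [0.5395, -0.2506, 0.1607]
eef_rot: [-0.0, 0.649, 0.76, -0.0]
wrist_force: [1.4, -0.3, -0.3]
opening: -0.001
```

Run:
```python
from h import *
st();print(rel(0,-.25,.064))
i=camera('wrist');cv2.imwrite('pics/w1.png',i[:,:,::-1]);cv2.imwrite('pics/t1.png',camera('top')[:,:,::-1])
```

```text
t 1.4 F [-0.002  -0.2528  0.1607] f [ 1.3 -0.5 -0.3] open -0.0
[ 0.287  0.202  9.669 -0.     0.    -0.012]
```

View pics/w1.png

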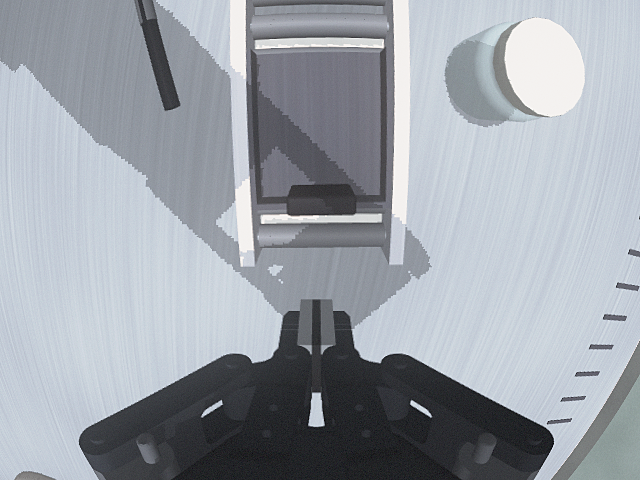

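The wrist view looks along the lane. The grip block is at (321,200), the rail ends at (241–254,265) and (390–405,264), and the finger tips at (317,300), about centred.

Run:
```python
from h import *
c=get_calibration('wrist');np.set_printoptions(precision=4,suppress=True)
for n,u,v,z in(('blkTopL',288,196,.079),('blkTopR',355,197,.079),('blkTopFrontL',291,184,.079),('blkTopFR',352,184,.079),('railL in',254,265,.046),('railR in',390,264,.046),('railL up',250,50,.046),('railR up',387,50,.046),('rail L0',231,50,.046),('traycorner L',250,205,.061),('tip',317,300,.1417)):
    print(n,inF(onz(c,(u,v),z,True)))
st();print(rel(0,-.25,.064))
```

```text
blkTopL [-0.0178 -0.2121  0.079 ]
blkTopR [ 0.0201 -0.2132  0.079 ]
blkTopFrontL [-0.0159 -0.2053  0.079 ]
blkTopFR [ 0.0183 -0.2057  0.079 ]
railL in [-0.0461 -0.2674  0.046 ]
railR in [ 0.0494 -0.268   0.046 ]
railL up [-0.0424 -0.1224  0.046 ]
railR up [ 0.0442 -0.1233  0.046 ]
rail L0 [-0.0547 -0.1213  0.046 ]
traycorner L [-0.0432 -0.221   0.061 ]
tip [-0.002  -0.245   0.1417]
t 1.5 F [-0.0021 -0.2532  0.161 ] f [-0.7 -0.  -0.4] open 0.0
[ 0.322  0.201  9.7    0.     0.    -0.012]
```

Request:
apply_moves:
  moves:
    - [[0.3,0.3,4,0,0,-0.012,0],[0.3,0.3,8,0,0,-0.012,0],[0.3,0.3,9.7,0,0,-0.012,0],[0.3,0.3,9.7,0,0,-0.012,0]]

```text
time_s: 1.9
eef_pos: [0.54, -0.2458, 0.0607]
eef_rot: [-0.003, 0.645, 0.764, -0.0]
wrist_force: [-0.6, 0.1, -0.1]
opening: 0.0
```

Request:
apply_moves:
  moves:
    - [[1,0,0,0,0,0,0],[2,0,0,0,0,0,0],[2.5,0,0,0,0,0,0],[3,0,0,0,0,0,0],[3.5,0,0,0,0,0,0],[4,0,0,0,0,0,0],[4.5,0,0,0,0,0,0],[5,0,0,0,0,0,0]]

```text
time_s: 2.7
eef_pos: [0.5342, -0.1966, 0.0637]
eef_rot: [-0.0, 0.644, 0.765, 0.0]
wrist_force: [-0.9, 0.0, 0.2]
opening: -0.001
```

Run:
```python
from h import *
st();print(rel(0.001,-.053,.064))
i=camera('wrist');cv2.imwrite('pics/w2.png',i[:,:,::-1])
```

```text
t 2.7 F [ 0.0018 -0.1988  0.0637] f [-0.9  0.2  0.2] open -0.0
[ 1.4578e+01 -4.8000e-02 -3.3000e-02 -0.0000e+00 -0.0000e+00  2.0000e-03]
```

View pics/w2.png

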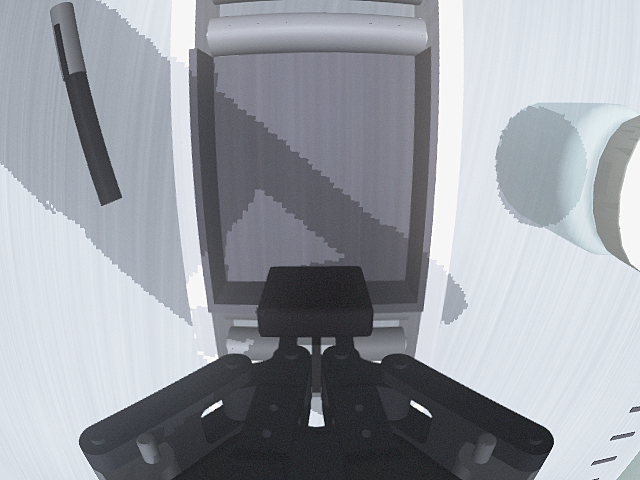

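The block at (315,300) is directly ahead of the fingers, and the tray lies straight between the rails.

Request:
apply_moves:
  moves:
    - [[0.7,0,0,0,0,0,0],[1.4,0,0,0,0,0,0],[2.1,0,0,0,0,0,0],[2.8,0,0,0,0,0,0],[3.5,0,0,0,0,0,0],[4.2,0,0,0,0,0,0],[4.9,0,0,0,0,0,0],[5.6,0,0,0,0,0,0]]

```text
time_s: 3.55
eef_pos: [0.5246, -0.1413, 0.0637]
eef_rot: [0.0, 0.644, 0.765, 0.0]
wrist_force: [-0.4, -0.3, -0.5]
opening: -0.004
```

Request:
apply_moves:
  moves:
    - [[0.7,0,0,0,0,0,0],[1.4,0,0,0,0,0,0],[2.1,0,0,0,0,0,0],[2.8,0,0,0,0,0,0],[3.5,0,0,0,0,0,0],[4.2,0,0,0,0,0,0],[4.7,0,0,0,0,0,0],[5.2,0,0,0,0,0,0]]

```text
time_s: 4.35
eef_pos: [0.5158, -0.0902, 0.0637]
eef_rot: [0.0, 0.644, 0.765, -0.0]
wrist_force: [1.1, -0.5, 0.2]
opening: -0.001
```

Run:
```python
from h import *
st();print(rel(0.001,-.053,.064))
i=camera('wrist');cv2.imwrite('pics/w3.png',i[:,:,::-1])
```

```text
t 4.35 F [ 0.0015 -0.0908  0.0637] f [ 1.  -0.7  0.2] open -0.0
[ 3.776e+00 -4.700e-02 -2.900e-02  0.000e+00  0.000e+00  2.000e-03]
```

View pics/w3.png

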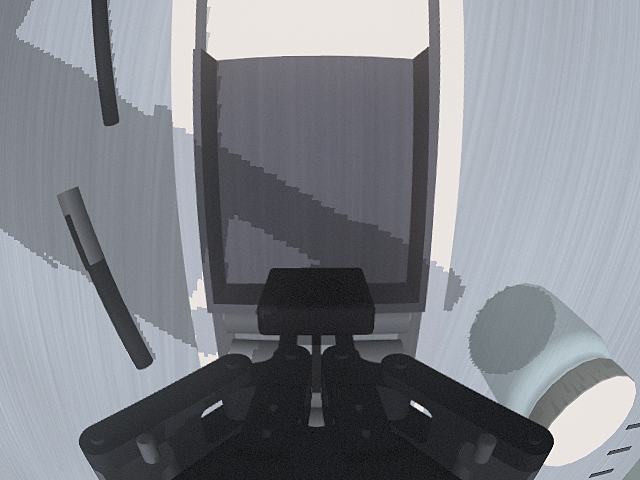

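The tray has stayed ahead of the fingers, still straight, and is now partly over the bay. I'll push the rest slowly.

Request:
apply_moves:
  moves:
    - [[0.4,0,0,0,0,0,0],[0.8,0,0,0,0,0,0],[1.2,0,0,0,0,0,0],[1.6,0,0,0,0,0,0],[2.0,0,0,0,0,0,0],[2.4,0,0,0,0,0,0],[2.7,0,0,0,0,0,0],[3.0,0,0,0,0,0,0]]

```text
time_s: 5.2
eef_pos: [0.5107, -0.0608, 0.0637]
eef_rot: [0.0, 0.644, 0.765, -0.0]
wrist_force: [0.5, -0.7, -1.3]
opening: -0.0
```

Request:
apply_moves:
  moves:
    - [[0.2,0,0,0,0,0,0],[0.4,0,0,0,0,0,0],[0.6,0,0,0,0,0,0],[0.6,0,0,0,0,0,0]]

```text
time_s: 5.6
eef_pos: [0.5097, -0.0549, 0.0637]
eef_rot: [-0.0, 0.644, 0.765, 0.0]
wrist_force: [-0.1, -0.5, -0.5]
opening: 0.001
```

Run:
```python
from h import *
st()
i=camera('wrist');cv2.imwrite('pics/w4.png',i[:,:,::-1])
```

```text
t 5.6 F [ 0.0015 -0.0549  0.0637] f [-0.2 -0.4 -0.5] open 0.0
```

View pics/w4.png

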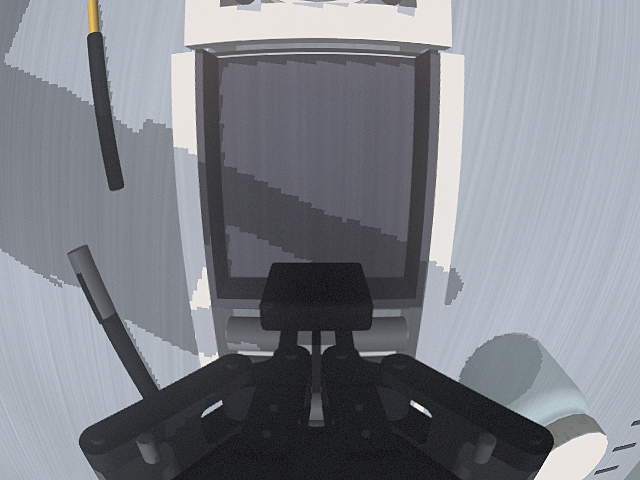

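The tray front is at the dock face (row ~53), and the grip block looks slightly smaller, so the rear has probably dropped. I'll push further until there is resistance.

Request:
apply_moves:
  moves:
    - [[0.1,0,0,0,0,0,0],[0.2,0,0,0,0,0,0],[0.3,0,0,0,0,0,0],[0.4,0,0,0,0,0,0],[0.4,0,0,0,0,0,0]]

```text
time_s: 6.15
eef_pos: [0.5094, -0.0531, 0.0641]
eef_rot: [0.001, 0.644, 0.765, -0.001]
wrist_force: [-1.6, -9.2, -0.5]
opening: -0.001
```

Request:
apply_moves:
  moves:
    - [[-1.5,0,0,0,0,0,0],[-1.5,0,-5,0,0,0,0],[-1.5,0,-10,0,0,0,0],[-1.5,0,-15,0,0,0,0],[3,0,-16.5,0,0,0,0.3],[8,0,-16.5,0,0,0,0.8],[12,0,-16.5,0,0,0,1],[12,0,-16.5,0,0,0,1]]

```text
time_s: 6.95
eef_pos: [0.4876, 0.0707, 0.2289]
eef_rot: [-0.001, 0.642, 0.766, 0.001]
wrist_force: [0.5, -0.3, 0.4]
opening: 0.678
```

Run:
```python
from h import *
st();print(rel(0.0,.262,.2),rel(0,.262,.098))
a=camera('wrist');b=camera('top')[:,:,::-1][200:370,150:500]
cv2.imwrite('pics/w5.png',np.vstack([cv2.resize(a[:,:,::-1],(480,360)),cv2.resize(b,(480,233))]))
```

```text
t 6.95 F [0.0008 0.0726 0.2289] f [ 0.4 -0.4  0.4] open 0.68
[ 1.8935e+01  4.5000e-02  2.9300e+00  0.0000e+00 -2.0000e-03  7.0000e-03] [ 1.8914e+01  4.3000e-02  1.3130e+01  0.0000e+00 -2.0000e-03  7.0000e-03]
```

View pics/w5.png

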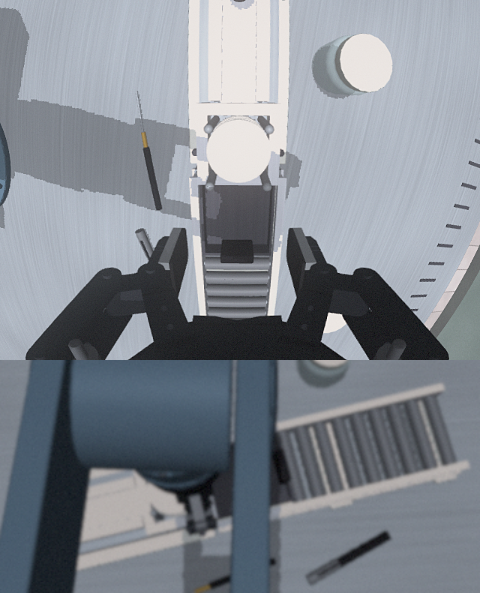

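The wrist view shows the tray in the bay against the dock and the dish stack intact. I'll check the block's position numerically, then move above the knob.

Run:
```python
from h import *
im=get_calibration('wrist');
for u,v,z in((294,349,.075),(337,349,.075),(296,321,.075),(267,247,.046),(320,246,.057)): print(inF(onz(im,(u,v),z,True)))
```

```text
[-0.01854945 -0.0438489   0.075     ]
[ 0.0202792  -0.04374221  0.075     ]
[-0.016077   -0.01397591  0.075     ]
[-0.0420494   0.04360638  0.046     ]
[0.00441096 0.04854941 0.057     ]
```

Request:
apply_moves:
  moves:
    - [[5,0,0,0,0,0,1],[10,0,1,0,0,0,1],[15,0,1,0,0,0,1],[18,0,1,0,0,0,1],[18,0,1,0,0,0,1],[18,0,1,0,0,0,1]]

```text
time_s: 7.65
eef_pos: [0.4586, 0.2435, 0.2184]
eef_rot: [0.0, 0.644, 0.765, -0.0]
wrist_force: [0.0, -0.3, -0.7]
opening: 0.998
```

Run:
```python
from h import *
st();print(rel(0.001,.262,.2),rel(0.001,.262,.098))
a=camera('wrist');cv2.imwrite('pics/w6.png',a[:,:,::-1])
```

```text
t 7.65 F [0.0013 0.2478 0.2184] f [-0.  -0.3 -0.7] open 1.0
[ 1.421e+00 -2.700e-02  1.835e+00 -1.000e-03  1.000e-03  2.000e-03] [ 1.4280e+00 -2.1000e-02  1.2035e+01 -1.0000e-03  1.0000e-03  2.0000e-03]
```

View pics/w6.png

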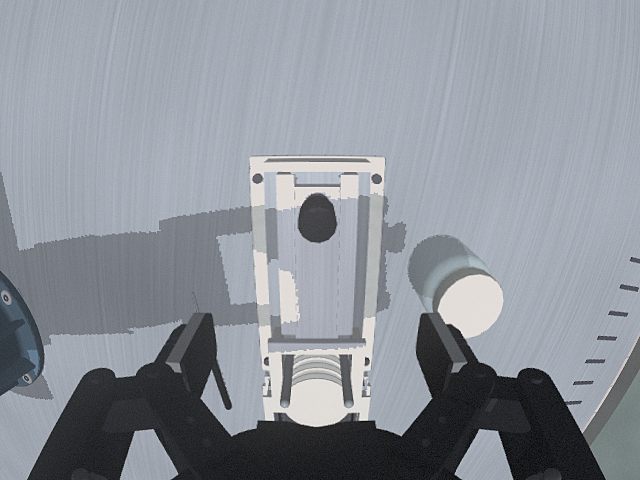

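The knob is at (318,218), well centred between the jaws in x. I'll work out its position.

Run:
```python
from h import *
c=get_calibration('wrist'); cam=-c['R'].T@c['t'];print('cam',inF(cam))
for u,v,z in((318,193,.112),(318,243,.112),(318,193,.076),(318,243,.076),(298,224,.112),(337,224,.112)): print((u,v,z),inF(onz(c,(u,v),z,True)))
```

```text
cam [0.000789   0.33053874 0.3421277 ]
(318, 193, 0.112) [0.00215401 0.28491078 0.112     ]
(318, 243, 0.112) [0.00219919 0.25164454 0.112     ]
(318, 193, 0.076) [0.00236755 0.27777297 0.076     ]
(318, 243, 0.076) [0.0024198  0.23930274 0.076     ]
(298, 224, 0.112) [-0.01070614  0.26459065  0.112     ]
(337, 224, 0.112) [0.01442766 0.26458684 0.112     ]
```

Request:
apply_moves:
  moves:
    - [[1.7,0.1,2,0,0,0,1],[1.7,0.1,5,0,0,0,1],[1.7,0.1,9,0,0,0,1],[1.7,0.1,12,0,0,0,1],[1.7,0.1,12,0,0,0,1]]

```text
time_s: 8.2
eef_pos: [0.4535, 0.2583, 0.0945]
eef_rot: [-0.002, 0.645, 0.764, -0.004]
wrist_force: [1.1, -0.7, 1.1]
opening: 0.998
```

Request:
apply_moves:
  moves:
    - [[0,0,0,0,0,0,0.2],[0,0,0,0,0,0,0.2],[0,0,0,0,0,0,0.2],[0,0,0,0,0,0,0.2],[0,0,0,0,0,0,0.2],[0,0,0,0,0,0,0.2]]

```text
time_s: 8.8
eef_pos: [0.4562, 0.2614, 0.1004]
eef_rot: [0.0, 0.644, 0.765, 0.0]
wrist_force: [-5.0, -2.6, 11.5]
opening: 0.288
```

Run:
```python
from h import *
st();print(rel(0.001,.183,.098))
```

```text
t 8.8 F [0.0019 0.2659 0.1004] f [-5.4 -1.7 11.5] open 0.29
[-8.288e+00 -1.110e-01  2.460e-01  0.000e+00  0.000e+00  3.000e-03]
```

Request:
apply_moves:
  moves:
    - [[-0.6,0,-0.1,0,0,0,0.2],[-1.3,0,-0.2,0,0,0,0.2],[-2.0,0,-0.2,0,0,0,0.2],[-2.7,0,-0.2,0,0,0,0.2],[-3.4,0,-0.2,0,0,0,0.2],[-4.1,0,-0.2,0,0,0,0.2],[-4.8,0,-0.2,0,0,0,0.2],[-5.5,0,-0.2,0,0,0,0.2]]

```text
time_s: 9.6
eef_pos: [0.4651, 0.2086, 0.1007]
eef_rot: [-0.001, 0.644, 0.765, 0.001]
wrist_force: [0.5, 9.9, -5.1]
opening: 0.29
```

Request:
apply_moves:
  moves:
    - [[-0.6,0,0,0,0,0,0.2],[-1.2,0,0,0,0,0,0.2],[-1.8,0,0,0,0,0,0.2],[-2.3,0,0,0,0,0,0.2],[-2.7,0,0,0,0,0,0.2],[-2.9,0,0,0,0,0,0.2],[-2.9,0,0,0,0,0,0.2]]

```text
time_s: 10.3
eef_pos: [0.4699, 0.1804, 0.1006]
eef_rot: [-0.001, 0.644, 0.765, 0.001]
wrist_force: [-0.0, 10.7, -4.7]
opening: 0.283
```

Run:
```python
from h import *
st()
a=camera('wrist');cv2.imwrite('pics/w7.png',a[:,:,::-1])
```

```text
t 10.3 F [0.0018 0.1837 0.1006] f [ 1.8 10.6 -4.7] open 0.28
```

View pics/w7.png

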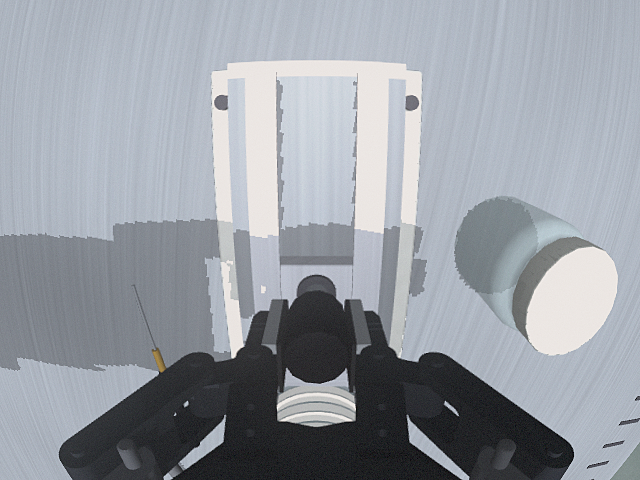

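The knob is held with travel of about 82 mm. I'll press a little further to feel the stop.

Request:
apply_moves:
  moves:
    - [[-0.2,0,0,0,0,0,0.2],[-0.4,0,0,0,0,0,0.2],[-0.4,0,0,0,0,0,0.2]]

```text
time_s: 10.65
eef_pos: [0.4699, 0.1801, 0.1007]
eef_rot: [-0.004, 0.644, 0.765, 0.004]
wrist_force: [-0.9, 29.4, -5.0]
opening: 0.284
```

The force rose to 29 N with no motion, so this is the end stop. I'll open the jaws to release the knob.

Request:
apply_moves:
  moves:
    - [[0.3,0,0,0,0,0,1],[0.3,0,0,0,0,0,1],[0.3,0,0,0,0,0,1],[0.3,0,0,0,0,0,1],[0.3,0,0,0,0,0,1],[0.3,0,0,0,0,0,1]]

```text
time_s: 11.25
eef_pos: [0.4707, 0.1773, 0.1008]
eef_rot: [0.0, 0.644, 0.765, 0.0]
wrist_force: [-0.5, -0.4, -0.4]
opening: 1.001
```

Request:
apply_moves:
  moves:
    - [[0,0,-4,0,0,0,1],[0,0,-8,0,0,0,1],[0,0,-12,0,0,0,1],[-4,0,-14,0,0,0,1],[-9,0,-14,0,0,0,1],[-13,0,-14,0,0,0,1],[-13,0,-14,0,0,0,1]]

```text
time_s: 11.95
eef_pos: [0.4936, 0.0452, 0.2411]
eef_rot: [0.001, 0.646, 0.763, -0.0]
wrist_force: [-0.1, 1.0, -0.2]
opening: 0.999
```

Run:
```python
from h import *
st()
a=camera('wrist');cv2.imwrite('pics/w8.png',a[:,:,::-1])
```

```text
t 11.95 F [0.0024 0.0465 0.2411] f [ 0.   1.  -0.2] open 1.0
```

View pics/w8.png

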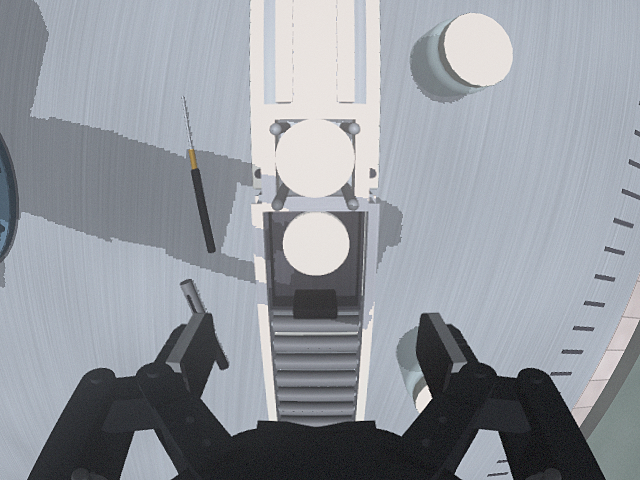

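Dish1 lies in the tray at (317,243), and the stack sits in the magazine at (315,158). I'll check the numbers and the scene view.

Run:
```python
from h import *
a=cv2.imread('pics/w8.png');c=get_calibration('wrist')
m=(a.min(2)>200).astype(np.uint8)
n,l,s,ce=cv2.connectedComponentsWithStats(m)
i=l[243,317];print('dish1',s[i],inF(onz(c,ce[i],.05,True)), 'edges',inF(onz(c,(ce[i][0],s[i][1]),.05,True)),inF(onz(c,(ce[i][0],s[i][1]+s[i][3]),.05,True)))
print('stack top',[inF(onz(c,(315,158),z,True)) for z in(.085,.1)])
for u,v in((283,158),(355,158)):print(inF(onz(c,(u,v),.085,True)))
for u,v in((293,318),(337,318)):print('blk',inF(onz(c,(u,v),.075,True)))
t=camera('scene')[:,:,::-1][110:310,190:420]
cv2.imwrite('pics/s9.png',cv2.resize(t,None,fx=3,fy=3,interpolation=cv2.INTER_CUBIC));st()
```

```text
dish1 [ 283  212   66   63 3272] [0.00141673 0.02398386 0.05      ] edges [0.00152951 0.05275543 0.05      ] [ 0.0012932  -0.00706247  0.05      ]
stack top [array([0.00133474, 0.10350966, 0.085     ]), array([0.00136286, 0.1050312 , 0.1       ])]
[-0.02270709  0.10376612  0.085     ]
[0.03142033 0.10363497 0.085     ]
blk [-0.01908065 -0.0384272   0.075     ]
blk [ 0.0204694  -0.03857686  0.075     ]
t 12.05 F [0.0021 0.0501 0.2406] f [-0.7  0.6  0.1] open 1.0
```

View pics/s9.png

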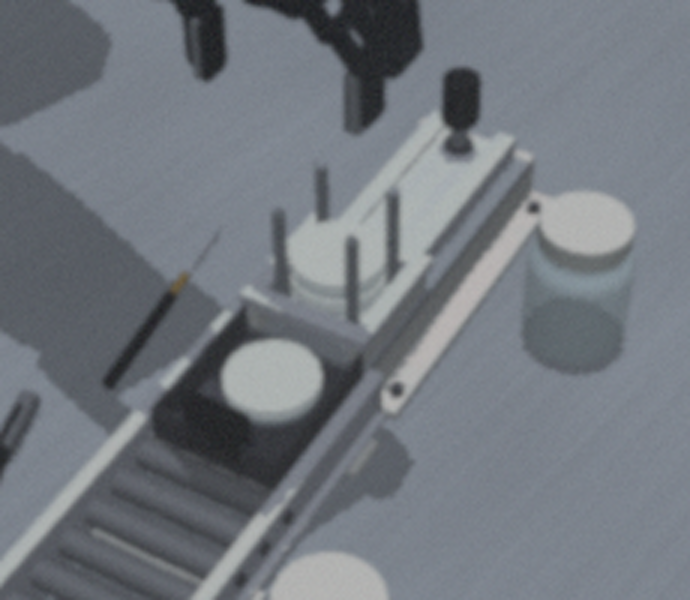

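The scene view shows the knob home at the far end, dish1 flat in the tray, the stack level and the bystanders in place. The arm settled 3.6 mm between the wrist picture and its calibration. Corrected for that, dish1 is about +12 mm along the tray and the block's rear face is at -42 mm, which is home.

```bash
python3 -c "
from h import *
st();print(hand_in())"
```

```text
t 12.05 F [0.0021 0.0501 0.2406] f [-0.7  0.6  0.1] open 1.0
the job is handed in; nothing more can be done
None
```

The tray is home in the bay with one dish in it, the pusher has sprung back, and I handed the job in at about 12 s. No verdict is reported.

- **Tray:** I pushed it in with closed fingers until the dock resisted at 9 N. The last images put the grip block's rear face at feeder y ≈ -42 mm, which is home.
- **Stroke:** I gripped the knob and slid it 82 mm. Pressing further raised the force to 29 N with no motion, which confirmed the end stop. I then opened the jaws so the spring could pull the pusher back. I could not watch the snap-back speed; the last scene view shows the knob home.
- **Dishes:** dish1 looks flat in the tray, about 12 mm ahead of its centre (limit 21 mm) and centred across it. The other three look level, about 100 mm along the feeder, which is the magazine's axis. I did not measure dish2's height on the bed.
- **Bystanders and arm:** the jars, pen and needle appear where they were. The arm is clear of everything, with about 1 N or less at the wrist.

**One disagreement:** the last wrist measurement first read 3.6 mm too far along the feeder, because the arm was still settling between the picture and its calibration. The tray, dish1 and magazine positions above are corrected for that.

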